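# Send the tin tray past the spring stop

### The job

On the packing table a tray of tins is held back on its slide by two spring stop pins. With the fingertips, press the long treadle strip behind the tray down and, keeping it held down, push the tray by its handle over the pins towards the end stop, then let go so that the pins spring up behind the tray and lock it in. Only press and push: do not lift the tray or the tins, keep the tins lying flat in it, and leave the bottle, can and carton alone.

Things in the scene. Friction and masses are not known exactly. Their poses are not given: they have to be found in the camera images.
- slide: Fixed tray slide: base plate 445 x 225 x 8 mm (x = -280 to +165), two runners. Origin on the table top, on the centre line, below the line of the stop pins. Its +x is the direction to push the tray, z up. The tray's underside runs 30 mm above the table; side lips (tops 44 mm above the table) guide it with 2.5 mm play a side.
- treadle (a joint): Travel of the spring treadle, m: 0 = up, 0.012 = fully down. It moves straight down wherever it is pressed and springs back up when released; about 4 N to start it, 8 N fully down. The pins are part of it: pressed by more than 8 mm they let the tray pass (fully down they are 4 mm below the tray's underside).
- treadle_top (a point): Point on the top of the treadle, moves with it: a flat steel strip 40 mm wide on the slide's centre line, slide x = -270 to +12 mm, its top 28 mm above the table when up, 16 mm when down. The point is on the centre line 20 mm from the rear end (x = -250). The tray and its handle pass over the strip without touching it.
- pins (a point): Midway between the tops of the two stop pins, moves with the treadle. Pins: steel, upright, 12 mm diameter, at slide x = 0, y = +-60 mm, on a 24 x 140 mm cross bar at the treadle's front end. When up they stand 8 mm above the tray's underside and block it.
- end_stop (a point): Middle of the face of the fixed end stop, a bar across the slide at slide x = +140 mm, its top 48 mm above the table. This point is 36 mm above the table.
- tray: Loose grey plastic tray, 120 mm long (x, sliding direction) x 200 wide (y) x 26 high, 4 mm walls, 0.3 to 0.6 kg plus tins. Origin at the centre of its underside, axes as the slide's. At the start its front edge is 6 to 45 mm short of the pins' centre line. Locked in, its origin is at slide x = +66 to +80 mm (at +80 it rests on the end stop).
- handle_back (a point): Middle of the back face of the tray's push handle, a U of 10 mm bar behind the tray: cross bar 70 mm wide, 3 to 21 mm above the tray's underside, its back face 100 mm behind the tray's origin. This point is 12 mm above the tray's underside. Behind it lies the open treadle strip.
- tin0_center (a point): Centre of a loose flat round tin, 85 mm diameter, 28 mm high, 0.17 kg, lying in the tray (tops 62 mm above the table).
- tin1_center (a point): Centre of the second tin of the same kind, beside the first.
- oil_center (a point): Half-way up a standing bottle of oil, 76 mm diameter, 240 mm high, beyond the end stop; leave alone.
- can_center (a point): Half-way up a standing can, 75 mm diameter, 110 mm high, beside the end of the slide; leave alone.
- carton_center (a point): Centre of a small cardboard carton, 120 x 60 x 45 mm, beside the slide; leave alone.

How it is judged:
On the way, in this order (a step that is already met when the one before it is completed fails the run):
1. the treadle is held down while the tray is still short of the pins (value of joint treadle above 0.008 m and x of tray in the frame of slide below -0.055 m), for 0.2 s.
2. the tray is half-way over the pins with the fingers still holding the treadle down (value of joint treadle above 0.007 m and x of tray in the frame of slide above -0.02 m and contact force between any of the fingers, the arm and treadle above 0.5 N).
At the end, for the whole second after the job is handed in: The tray lies flat on the runners with its back wall past the pins (origin 64 to 85 mm past the pin centres), at rest; the treadle is up again (within 2 mm), so that the pins stand behind the tray; both tins lie flat in the tray (x of tray in the frame of slide between 0.064 and 0.085 m and value of joint treadle below 0.002 m and linear speed of tray below 0.02 m/s and angle between tray's own z axis and vertical below 0.05 rad and z of tray in the frame of slide below 0.034 m and z of each of tin0_center, tin1_center in the frame of tray below 0.024 m and angle between each of tin0_center, tin1_center's own z axis and vertical below 0.1 rad); the robot touches nothing.
It fails at once if the tray is lifted more than 12 mm or tipped by more than 0.2 rad (z of tray in the frame of slide above 0.042 m or angle between tray's own z axis and vertical above 0.2 rad).
It fails at once if a tin is lifted or tipped (z of any of tin0_center, tin1_center in the frame of tray above 0.032 m or angle between any of tin0_center, tin1_center's own z axis and vertical above 0.35 rad).
It fails at once if the bottle, can or carton is moved by more than 20 mm (distance of any of oil_center, can_center, carton_center from where it was at the start of the episode above 0.02 m).
It also fails if it takes over 45 s, if anything falls off the work surface, if the arm or the gripper's body presses on something with over 40 N, if the wrist force passes 120 N, or if a joint passes its speed limit or range.

### The arm

A 6-joint arm with a two-finger parallel gripper is mounted at the origin on the work surface. World frame = base frame: x ahead of the robot, y to its left, z up, the work surface at z = 0. Lengths are in m, angles in rad, forces in N, time in s.
With the tool pointing down it reaches from about 0.35 to 0.975 m from the base axis. Payload 4.9 kg.
Tool frame: the origin (TCP) lies on the mounting face of the last link; the fingertips stand 173 mm ahead of it and the grasp point (between the pads) lies 155 mm ahead of it; z points along the fingers, y is the direction in which the jaws open and shut (so a half turn about z gives the same grasp; the last joint's range is limited). The gripper opens to 85 mm and grips with 20 to 120 N. Pads are 22 mm wide; open, the fingers measure 114 mm over their backs; the gripper's body (76 mm by 85 mm) begins 54 mm behind the grasp point. The pads swing forward as they close: fully open they stand 13 mm farther back than shut.
Start: joints at [-1.324, 0.053, 1.613, -0, 1.476, -0.119], TCP at [0.224, -0.584, 0.405] pointing down, gripper open.
Joint ranges: [-3.01, 3.01], [-1.01, 2.22], [0.06, 2.58], [-1.02, 4.17], [0.09, 2.62], [-3.14, 3.14]. Speed limits (rad/s): [2.57, 2.57, 3.14, 3.14, 3.14, 3.14].

### API

Orientations are given as a unit quaternion [w, x, y, z].
In Python, from plant import manip gives the robot as it stands.
- The arm moves only by the tool play_rows, never from a script. Its argument "increments" is a list of rows, each an object with "offset": the shift along the tool's x, y, z in mm, a list of three; "twist": the turn about the tool's z in rad; "grip": the opening, from 0 (shut) to 1 (fully open). In form: [{"offset": [dx, dy, dz], "twist": twist, "grip": grip}, ...]. A call has 1 to 5 rows; each row is the pose to reach, as a shift and turn from the pose commanded when the call began, along the tool's axes at that moment; what a row does not reach only later rows make up. A row lasts 1/12 s, in which the tool goes at most 41.7 mm and 7.16 degrees, less where a joint would pass 70% of its speed; a pose out of reach is approached as far as the arm can. A call with a gripper value outside its range is refused whole. The fingers move at their own pace and stop on an object; the grip force is fixed at half the most. Time passes only in rows, so rows that repeat a pose let the fingers close. It gives the time, the measured TCP pose, the force and the opening at its end, in the units of the state.
- manip.state(): the state, without advancing time (a new reading comes with each control period).
- manip.grab_frame(name): name is "scene" or "top"; returns the picture (384x512x3 uint8, blue, green, red); there is no depth.
- manip.get_calibration(name): a dict with "fx", "fy", "cx", "cy" (pixels), "T" (4x4, takes a point from camera to world coordinates). Camera axes: x right, y down, z forward; pixel columns grow to the right and rows downward; lengths in m; the calibration is good to about 2 mm. A picture is of the moment at which its call begins. get_calibration takes no time and is no camera call.
- manip.job_done(): hands the job in, once; it reports no verdict.
Trained networks look in the newest picture that a camera, given by its name, has taken for a name from the list of things; names that differ only in an ending like _2 or _b are one class to them, and where a whole thing is asked for, a point or a joint stands for the part that bears it (a point fixed in the world has none). Each returns a list of dicts, best first, with "p" (0 to 1); they miss things now and then, are a little off and sometimes report something else, mostly with a low value. They report only what shows in the picture. A call takes as long as a camera call.
- manip.boxes_of(query, camera): "xyz" ([x, y, z] in m, in the coordinates of the camera as it stood for that picture, good to about 4 mm: the middle of the surface that is visible of it).
- manip.tip_of(query, camera): "xyz" ([x, y, z] in m, in the coordinates of the camera as it stood for that picture, good to about 4 mm: a listed point, or the origin of a listed thing).
The state is a dict: "time": time; "joint_pos": joint angles; "joint_vel": joint speeds; "joint_efforts": joint torques, N m; "tool_pos": TCP position; "tool_rot": TCP orientation; "contact_force": force on the tool from outside, world axes, zero at the start; "ft_torque": the same for the moment, N m; "gripper_width": opening from 0.0 (shut) to 1.0 (fully open).
Only numpy, scipy, OpenCV 4.12 (cv2) and the standard library are available. Lean on these libraries where they do the work, as an engineer would, in place of code of your own. Each camera call takes 0.05 s, during which the arm holds its last target. There are 200 camera calls.

## Working session

There is one attempt and no reset: what is moved stays moved. The work goes in short steps, Python scripts to look and compute and a tool call to move; the robot and the scene stay as the last step left them, time stands still between calls to the robot, and variables do not carry over. Pictures are saved under pics/ and viewed, about 8 in all and at most 12, crops included, and the job is handed in when it is done.

Besides the shell and the picture viewer there is one more tool, called after "Emit:" as name(argument=value, ...) on one line, values as JSON. play_rows: Moves the arm, as the interface text tells. Its arguments: {"type":"object","properties":{"increments":{"type":"array"}},"required":["increments"]}

```bash
mkdir -p pics; cat > h.py <<'E'
import numpy as np, cv2
from plant import manip
def w(cam,p):
    T=np.array(manip.get_calibration(cam)["T"]); return (T@np.r_[p,1])[:3]
def px(cam,P):
    c=manip.get_calibration(cam); q=np.linalg.inv(np.array(c["T"]))@np.r_[P,1]
    return c["fx"]*q[0]/q[2]+c["cx"], c["fy"]*q[1]/q[2]+c["cy"]
E
python3 - <<'E'
from h import *
ims=[]
for c in("scene","top"):
    im=manip.grab_frame(c); cv2.imwrite(f"pics/{c}0.png",im)
    for q in("slide","treadle_top","pins","end_stop","tray","handle_back","tin0_center","oil_center","can_center","carton_center"):
        r=manip.tip_of(q,c)
        print(c,q,[(np.round(w(c,d["xyz"]),3).tolist(),round(d["p"],2)) for d in r[:2]])
s=manip.state();print(s["time"],s["tool_pos"],s["tool_rot"],s["contact_force"])
E
```

```text
scene slide [([0.515, -0.126, 0.005], 0.69), ([0.547, -0.026, 0.047], 0.51)]
scene treadle_top [([0.472, 0.118, 0.026], 0.7)]
scene pins [([0.513, -0.128, 0.04], 0.72)]
scene end_stop [([0.536, -0.266, 0.036], 0.82), ([0.454, -0.045, 0.046], 0.25)]
scene tray [([0.496, -0.032, 0.03], 0.88)]
scene handle_back [([0.482, 0.066, 0.04], 0.96), ([0.55, -0.351, 0.121], 0.35)]
scene tin0_center [([0.546, -0.027, 0.048], 0.59), ([0.511, -0.128, 0.041], 0.3)]
scene oil_center [([0.548, -0.349, 0.124], 0.77)]
scene can_center [([0.687, -0.181, 0.053], 0.64)]
scene carton_center [([0.66, 0.026, 0.021], 0.83), ([0.497, -0.032, 0.029], 0.29)]
top slide [([0.515, -0.125, 0.0], 0.7), ([0.496, -0.031, 0.031], 0.51)]
top treadle_top [([0.47, 0.114, 0.031], 0.85)]
top pins [([0.517, -0.12, 0.038], 0.95), ([0.694, -0.179, 0.059], 0.41)]
top end_stop [([0.534, -0.264, 0.031], 0.83), ([0.661, 0.024, 0.024], 0.7)]
top tray [([0.494, -0.035, 0.029], 0.87)]
top handle_back [([0.483, 0.069, 0.043], 0.67)]
top tin0_center []
top oil_center [([0.549, -0.35, 0.121], 0.58)]
top can_center [([0.691, -0.177, 0.058], 0.88)]
top carton_center [([0.663, 0.021, 0.024], 0.95)]
1.1 [ 0.22355056 -0.58363674  0.4046938 ] [-2.76673984e-05  9.83321895e-01  1.81873718e-01 -1.23636481e-05] [-0.09411662  0.43709565  0.92019995]
```

View pics/top0.png

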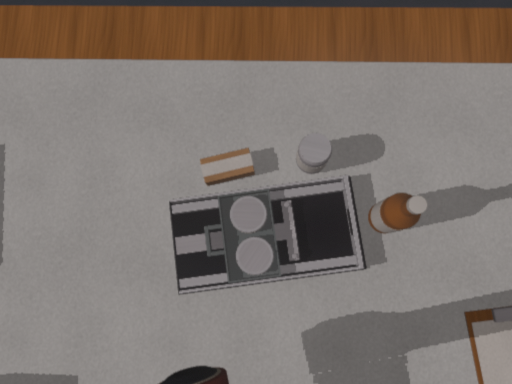

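View pics/scene0.png

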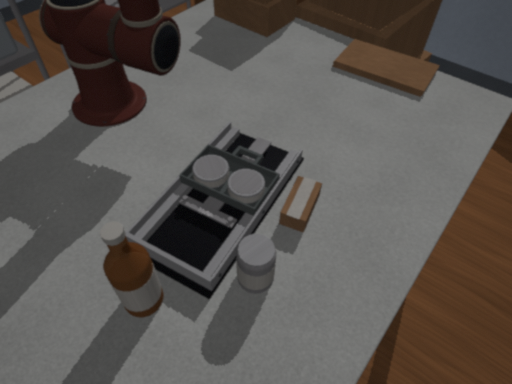

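The top view shows the slide (px 172-363, 180-292) with the tray at about (250,236), its handle at (215,240), the pins bar at (290,230), the bottle at (400,212), the can at (313,152) and the carton at (228,166). The scene view agrees. The networks' points fit the given sizes: slide origin (0.515,-0.125), push direction (0.166,-0.986), and the tray about 34 mm short of the pins. I'll set out now, fingers shut.

Emit:
play_rows(increments=[{"offset":[26,-30,0],"twist":0,"grip":0},{"offset":[52,-60,0],"twist":0,"grip":0},{"offset":[78,-90,0],"twist":0,"grip":0},{"offset":[104,-120,0],"twist":0,"grip":0},{"offset":[130,-150,0],"twist":0,"grip":0}])

```text
time: 1.52
tool_pos: [0.2915, -0.3954, 0.4046]
tool_rot: [0.0, 0.983, 0.182, 0.0]
contact_force: [1.2, 0.1, 0.4]
gripper_width: 0.295
```

Emit:
play_rows(increments=[{"offset":[26,-30,0],"twist":0,"grip":0},{"offset":[52,-60,0],"twist":0,"grip":0},{"offset":[78,-90,0],"twist":0,"grip":0},{"offset":[104,-120,0],"twist":0,"grip":0},{"offset":[130,-150,0],"twist":0,"grip":0}])

```text
time: 1.93
tool_pos: [0.3591, -0.2086, 0.405]
tool_rot: [0.0, 0.983, 0.182, 0.0]
contact_force: [1.8, -0.6, 0.3]
gripper_width: -0.003
```

Emit:
play_rows(increments=[{"offset":[26,-30,0],"twist":0,"grip":0},{"offset":[52,-60,0],"twist":0,"grip":0},{"offset":[78,-90,0],"twist":0,"grip":0},{"offset":[104,-120,0],"twist":0,"grip":0},{"offset":[130,-150,0],"twist":0,"grip":0}])

```text
time: 2.35
tool_pos: [0.4268, -0.0218, 0.4052]
tool_rot: [0.0, 0.983, 0.182, 0.001]
contact_force: [1.5, 0.0, 0.2]
gripper_width: 0.004
```

Emit:
play_rows(increments=[{"offset":[26,-30,20],"twist":0.1,"grip":0},{"offset":[52,-60,40],"twist":0.2,"grip":0},{"offset":[78,-85,60],"twist":0.2,"grip":0},{"offset":[93,-105,90],"twist":0.2,"grip":0},{"offset":[93,-105,110],"twist":0.2,"grip":0}])

```text
time: 2.77
tool_pos: [0.4764, 0.111, 0.2932]
tool_rot: [-0.001, 0.996, 0.085, 0.0]
contact_force: [-0.9, -0.6, -0.2]
gripper_width: 0.0
```

```bash
python3 - <<'E'
from h import *
A={}
for k in range(3):
  for c in("scene","top"):
    im=manip.grab_frame(c)
    for q in("slide","treadle_top","pins","end_stop","tray","handle_back"):
        r=manip.tip_of(q,c)
        if r and r[0]["p"]>.5: A.setdefault(q,[]).append(w(c,r[0]["xyz"]))
    if k==0: cv2.imwrite(f"pics/{c}1.png",im)
M={q:np.median(v,0) for q,v in A.items()}
for q in M: print(q,len(A[q]),M[q].round(4))
# slide fit: points on the line with known x
K={"slide":0,"treadle_top":-.25,"pins":0,"end_stop":.14}
xs=np.array([K[q] for q in K if q in M]); P=np.array([M[q][:2] for q in K if q in M])
xc=xs-xs.mean(); d=(xc[:,None]*(P-P.mean(0))).sum(0); d/=np.linalg.norm(d)
o=P.mean(0)-d*xs.mean(); n=np.array([-d[1],d[0]])
print("o",o,"d",d,"yaw+90",np.arctan2(d[1],d[0])+np.pi/2, "res",[(round(float((p-o)@d-x),4),round(float((p-o)@n),4)) for p,x in zip(P,xs)])
s=manip.state();t=np.array(s["tool_pos"])
for q in("tray","handle_back"): print(q,(M[q][:2]-o)@d,(M[q][:2]-o)@n)
print("tcp slide",(t[:2]-o)@d,(t[:2]-o)@n,"tip z",t[2]-.173,"toolx yaw",2*np.arctan2(s["tool_rot"][2],s["tool_rot"][1]),s["time"],s["contact_force"])
a=cv2.imread("pics/scene1.png");cv2.imwrite("pics/c1.png",cv2.resize(a[80:260,120:360],None,fx=3,fy=3))
E
```

```text
slide 5 [ 0.5143 -0.1261  0.0045]
treadle_top 6 [0.4704 0.1191 0.0274]
end_stop 6 [ 0.5362 -0.2657  0.036 ]
tray 6 [ 0.4944 -0.0324  0.0313]
handle_back 6 [0.481  0.0678 0.0429]
pins 5 [ 0.5137 -0.1229  0.0388]
o [ 0.5133346  -0.12600935] d [ 0.16998993 -0.9854458 ] yaw+90 0.17081945156157086 res [(0.0003, 0.001), (0.0012, -0.0007), (-0.0031, 0.0009), (0.0016, -0.0012)]
tray -0.09549457285710715 -0.002709859849307914
handle_back -0.19651938745701097 0.0010800247466750733
tcp slide -0.23635404372612914 0.002965226219302542 tip z 0.12170964630400338 toolx yaw 0.16578220872059235 4.8667 [-0.40530235 -0.28503055 -0.24358034]
```

View pics/c1.png

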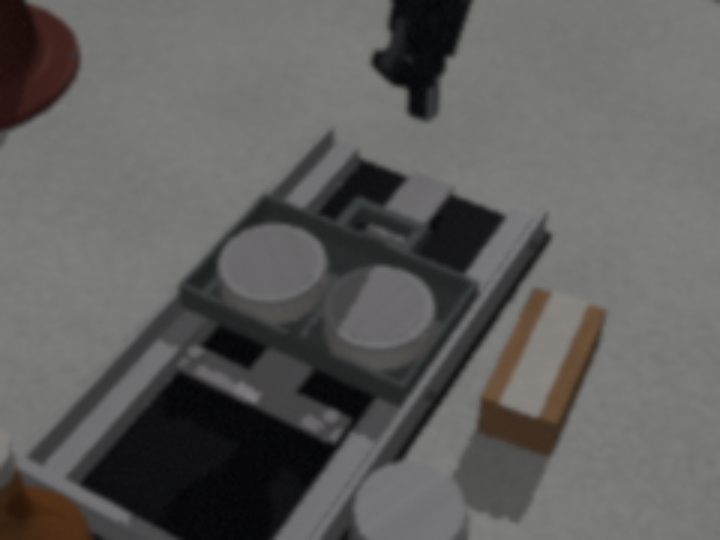

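The fit agrees to 3 mm and the shut fingers (crop px ~425,110) hang over the open strip behind the handle, so I'll descend.

Emit:
play_rows(increments=[{"offset":[-3,0,30],"twist":0,"grip":0},{"offset":[-3,0,60],"twist":0,"grip":0},{"offset":[-3,0,80],"twist":0,"grip":0},{"offset":[-3,0,88],"twist":0,"grip":0},{"offset":[-3,0,88],"twist":0,"grip":0}])

```text
time: 5.28
tool_pos: [0.472, 0.1068, 0.2043]
tool_rot: [-0.0, 0.997, 0.083, -0.003]
contact_force: [-0.2, -0.6, 0.1]
gripper_width: -0.006
```

Emit:
play_rows(increments=[{"offset":[0,0,3],"twist":0,"grip":0},{"offset":[0,0,6],"twist":0,"grip":0},{"offset":[0,0,9],"twist":0,"grip":0},{"offset":[0,0,10],"twist":0,"grip":0},{"offset":[0,0,10],"twist":0,"grip":0}])

```text
time: 5.7
tool_pos: [0.4742, 0.107, 0.1983]
tool_rot: [-0.0, 0.997, 0.083, 0.002]
contact_force: [0.8, 0.6, 4.9]
gripper_width: -0.002
```

Emit:
play_rows(increments=[{"offset":[0,0,3],"twist":0,"grip":0},{"offset":[0,0,6],"twist":0,"grip":0},{"offset":[0,0,8],"twist":0,"grip":0},{"offset":[0,0,9],"twist":0,"grip":0},{"offset":[0,0,9],"twist":0,"grip":0}])

```text
time: 6.12
tool_pos: [0.4743, 0.107, 0.1895]
tool_rot: [0.0, 0.997, 0.083, 0.002]
contact_force: [-1.0, -0.2, 7.6]
gripper_width: 0.002
```

Emit:
play_rows(increments=[{"offset":[0,0,1],"twist":0,"grip":0},{"offset":[0,0,1],"twist":0,"grip":0},{"offset":[0,0,1],"twist":0,"grip":0},{"offset":[0,5,1],"twist":0,"grip":0},{"offset":[0,10,1],"twist":0,"grip":0}])

```text
time: 6.53
tool_pos: [0.4761, 0.098, 0.1893]
tool_rot: [-0.002, 0.997, 0.083, 0.002]
contact_force: [-0.9, 5.7, 9.5]
gripper_width: 0.0
```

Emit:
play_rows(increments=[{"offset":[0,5,0],"twist":0,"grip":0},{"offset":[0,10,0],"twist":0,"grip":0},{"offset":[0,15,0],"twist":0,"grip":0},{"offset":[0,20,0],"twist":0,"grip":0},{"offset":[0,25,0],"twist":0,"grip":0}])

```text
time: 6.95
tool_pos: [0.4802, 0.0736, 0.1893]
tool_rot: [-0.003, 0.997, 0.082, 0.002]
contact_force: [-1.9, 10.7, 10.8]
gripper_width: 0.001
```

```bash
cat > chk.py <<'E'
from h import *
import sys
o=np.array([.5133,-.1260]);d=np.array([.17,-.98545]);n=np.array([-d[1],d[0]])
A={}
for c in("scene","top"):
    im=manip.grab_frame(c); cv2.imwrite(f"pics/{c}{sys.argv[1]}.png",im)
    for q in("tray","handle_back","treadle_top","pins"):
        for r in manip.tip_of(q,c)[:1]:
            P=w(c,r["xyz"]);print(c,q,round((P[:2]-o)@d,4),round((P[:2]-o)@n,4),"z",round(P[2],4),"p",round(r["p"],2))
s=manip.state();t=np.array(s["tool_pos"]);print("tcp",(t[:2]-o)@d,(t[:2]-o)@n,t[2],s["time"],s["contact_force"])
a=cv2.imread(f"pics/scene{sys.argv[1]}.png");cv2.imwrite(f"pics/c{sys.argv[1]}.png",cv2.resize(a[80:290,110:360],None,fx=2.8,fy=2.8))
E
python3 chk.py 2
```

```text
scene tray -0.0898 -0.0018 z 0.0321 p 0.8
scene handle_back -0.1939 -0.0009 z 0.038 p 0.72
scene treadle_top -0.254 -0.0014 z 0.0161 p 0.58
top tray -0.0857 -0.0017 z 0.0307 p 0.84
top handle_back -0.1888 0.0009 z 0.0418 p 0.62
top pins -0.003 0.001 z 0.0268 p 0.92
tcp -0.20191616991379208 0.0013930338297243282 0.1892875965854048 7.45 [-0.64150521  5.83523051 11.24007895]
```

View pics/c2.png

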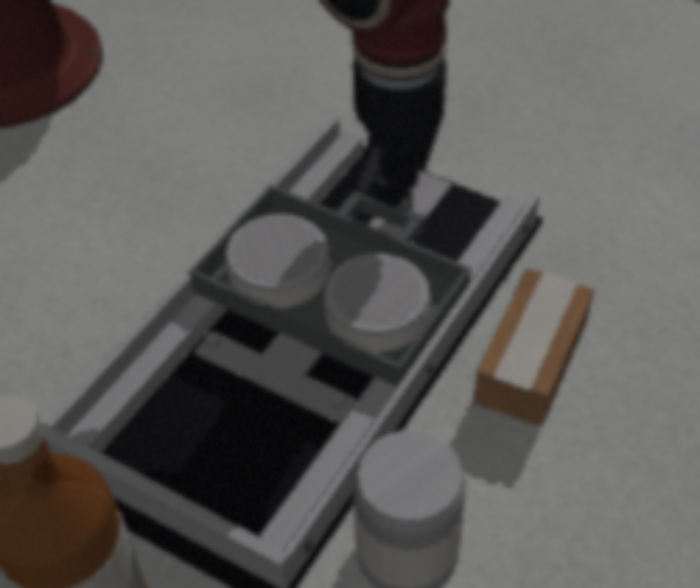

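The pins are down (flush in crop at ~270,375; z 0.027) and the fingertip rests on the handle (crop ~400,205). The tray is at about -0.088 and moving with the finger, so I'll push on.

Emit:
play_rows(increments=[{"offset":[0,6,0],"twist":0,"grip":0},{"offset":[0,13,0],"twist":0,"grip":0},{"offset":[0,20,0],"twist":0,"grip":0},{"offset":[0,27,0],"twist":0,"grip":0},{"offset":[0,34,0],"twist":0,"grip":0}])

```text
time: 7.87
tool_pos: [0.4858, 0.0402, 0.1893]
tool_rot: [-0.003, 0.997, 0.082, 0.002]
contact_force: [-1.7, 11.1, 11.9]
gripper_width: -0.0
```

Emit:
play_rows(increments=[{"offset":[0,7,0],"twist":0,"grip":0},{"offset":[0,14,0],"twist":0,"grip":0},{"offset":[0,21,0],"twist":0,"grip":0},{"offset":[0,28,0],"twist":0,"grip":0},{"offset":[0,35,0],"twist":0,"grip":0}])

```text
time: 8.28
tool_pos: [0.4916, 0.0057, 0.1893]
tool_rot: [-0.003, 0.997, 0.082, 0.002]
contact_force: [-2.0, 12.0, 13.1]
gripper_width: -0.0
```

Emit:
play_rows(increments=[{"offset":[0,7,0],"twist":0,"grip":0},{"offset":[0,14,0],"twist":0,"grip":0},{"offset":[0,21,0],"twist":0,"grip":0},{"offset":[0,28,0],"twist":0,"grip":0},{"offset":[0,35,0],"twist":0,"grip":0}])

```text
time: 8.7
tool_pos: [0.4974, -0.0288, 0.1893]
tool_rot: [-0.003, 0.997, 0.082, 0.002]
contact_force: [-2.4, 13.3, 14.0]
gripper_width: -0.0
```

```bash
python3 chk.py 3
```

```text
scene tray 0.0155 -0.0018 z 0.0314 p 0.55
scene handle_back -0.0865 -0.0006 z 0.0394 p 0.87
scene treadle_top -0.2496 -0.0017 z 0.0145 p 0.71
scene pins 0.0797 0.1575 z 0.0522 p 0.71
top tray 0.0165 -0.0041 z 0.03 p 0.77
top treadle_top -0.2441 0.0006 z 0.0155 p 0.92
top pins 0.0211 0.0479 z 0.0449 p 0.27
tcp -0.09766992402680665 0.0008637529345726209 0.18935845615520014 9.2 [-1.29066891  5.69008768 11.94050034]
```

Emit:
play_rows(increments=[{"offset":[0,7,0],"twist":0,"grip":0},{"offset":[0,14,0],"twist":0,"grip":0},{"offset":[0,21,0],"twist":0,"grip":0},{"offset":[0,28,0],"twist":0,"grip":0},{"offset":[0,35,0],"twist":0,"grip":0}])

```text
time: 9.62
tool_pos: [0.5032, -0.0633, 0.1893]
tool_rot: [-0.003, 0.997, 0.082, 0.002]
contact_force: [-1.5, 12.7, 15.1]
gripper_width: 0.006
```

Emit:
play_rows(increments=[{"offset":[0,5,0],"twist":0,"grip":0},{"offset":[0,10,0],"twist":0,"grip":0},{"offset":[0,14,0],"twist":0,"grip":0},{"offset":[0,18,0],"twist":0,"grip":0},{"offset":[0,20,0],"twist":0,"grip":0}])

```text
time: 10.03
tool_pos: [0.5065, -0.0831, 0.1894]
tool_rot: [-0.003, 0.997, 0.082, 0.002]
contact_force: [-2.0, 13.0, 15.8]
gripper_width: 0.004
```

```bash
python3 chk.py 4
```

```text
scene tray 0.0734 -0.0037 z 0.0311 p 0.78
scene handle_back -0.0323 0.0009 z 0.0415 p 0.88
scene treadle_top -0.2521 0.0005 z 0.0177 p 0.71
scene pins -0.0005 0.002 z 0.0296 p 0.86
top tray 0.0708 -0.003 z 0.0299 p 0.78
top treadle_top -0.2454 -0.0004 z 0.0155 p 0.84
tcp -0.043419050188074244 0.0005402394302618978 0.18935576466758264 10.5333 [-0.92782169 11.36911249 13.70482408]
```

View pics/c4.png

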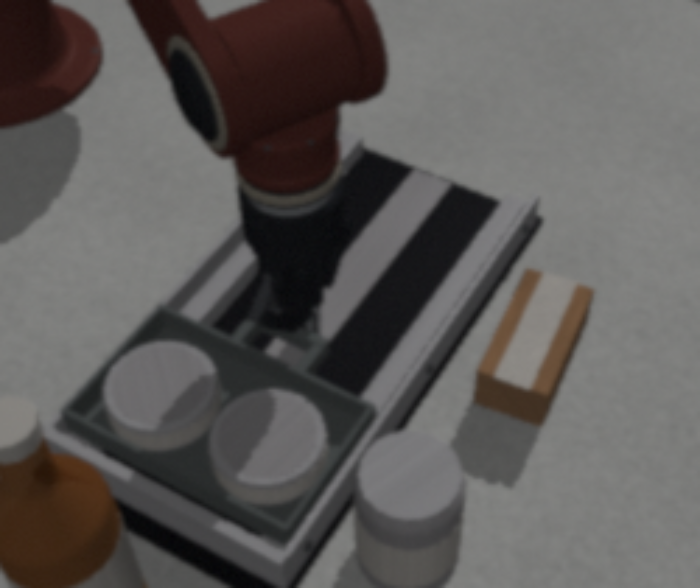

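The tray is at about 0.071, near the end stop, with the tins flat. A few mm more, then back off the handle before lifting.

Emit:
play_rows(increments=[{"offset":[0,2,0],"twist":0,"grip":0},{"offset":[0,4,0],"twist":0,"grip":0},{"offset":[0,4,0],"twist":0,"grip":0},{"offset":[0,-2,0],"twist":0,"grip":0},{"offset":[0,-10,0],"twist":0,"grip":0}])

```text
time: 10.95
tool_pos: [0.5054, -0.0756, 0.1897]
tool_rot: [0.002, 0.997, 0.083, 0.003]
contact_force: [0.9, -5.0, 8.8]
gripper_width: 0.0
```

Emit:
play_rows(increments=[{"offset":[0,-10,0],"twist":0,"grip":0},{"offset":[0,-15,-4],"twist":0,"grip":0},{"offset":[0,-15,-9],"twist":0,"grip":0},{"offset":[0,-15,-15],"twist":0,"grip":0},{"offset":[0,-15,-25],"twist":0,"grip":0}])

```text
time: 11.37
tool_pos: [0.5006, -0.0596, 0.2116]
tool_rot: [-0.0, 0.997, 0.083, -0.001]
contact_force: [0.3, -0.2, -0.9]
gripper_width: 0.007
```

Emit:
play_rows(increments=[{"offset":[0,0,-25],"twist":0,"grip":0},{"offset":[0,0,-60],"twist":0,"grip":0},{"offset":[0,-30,-90],"twist":0,"grip":0},{"offset":[0,-60,-110],"twist":0,"grip":0},{"offset":[0,-80,-120],"twist":0,"grip":0}])

```text
time: 11.78
tool_pos: [0.4878, 0.0204, 0.3356]
tool_rot: [0.0, 0.997, 0.083, 0.002]
contact_force: [0.4, 0.2, -0.2]
gripper_width: 0.0
```

```bash
python3 chk.py 5; python3 chk.py 6
```

```text
scene tray 0.0752 -0.004 z 0.0312 p 0.93
scene handle_back -0.0271 -0.0046 z 0.0411 p 0.93
scene treadle_top -0.253 0.0019 z 0.0295 p 0.69
scene pins 0.0018 0.0019 z 0.0399 p 0.56
top tray 0.0729 -0.0012 z 0.0289 p 0.63
top handle_back -0.0247 0.0014 z 0.0424 p 0.72
top treadle_top -0.2467 0.0028 z 0.0242 p 0.9
top pins -0.0019 0.0017 z 0.0397 p 0.8
tcp -0.14668015830628708 -0.0006855059083416808 0.3306165143434082 12.2833 [-1.02090112  0.078975    0.48691851]
scene tray 0.0792 -0.0038 z 0.0295 p 0.95
scene handle_back -0.0273 -0.0029 z 0.0421 p 0.86
scene treadle_top -0.2524 0.0024 z 0.0265 p 0.93
scene pins 0.0012 0.0003 z 0.042 p 0.6
top tray 0.0766 -0.0045 z 0.0337 p 0.64
top handle_back -0.0256 0.0018 z 0.0437 p 0.75
top treadle_top -0.2476 0.0033 z 0.0303 p 0.84
top pins -0.004 -0.0015 z 0.0364 p 0.55
tcp -0.14735603918839102 -0.00042387969019448473 0.33177344975081846 12.7833 [-0.16599584  0.07212705  0.75461218]
```

View pics/c6.png

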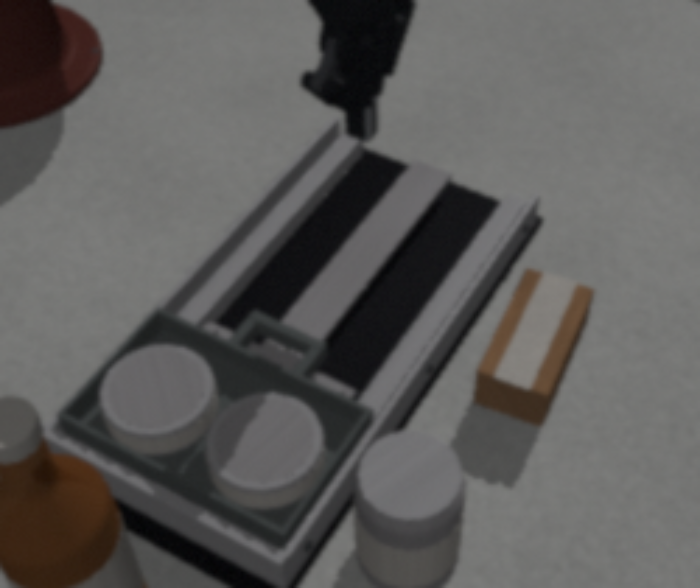

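The tray sits at about +0.075, the treadle is up (z≈0.028) and the pins stand behind the tray (z≈0.039, crop ~215,330 and 345,385). The tins are flat and the arm is clear, so I'm handing in.

```bash
python3 -c "
from plant import manip
print(manip.job_done())"
```

```text
the job is handed in; nothing more can be done
None
```

I pressed the treadle fully down with the shut fingertips and held it there. I then pushed the tray by its handle over the pins, backed off the handle, let the treadle up and moved clear. I handed the job in at about 12.8 s; no verdict was reported.

**Final position:** the last checks put the tray at slide x of about +0.073 to +0.079 m, inside the 0.064 to 0.085 m band. The handle point was at about -0.026 m, which implies a tray position of about +0.074 m.

**Pins and treadle:** the treadle top read 0.024 to 0.030 m (0.028 m is up) and the pin tops 0.036 to 0.042 m (0.038 m is up). So the pins read as up behind the tray, though single readings vary by 3 to 4 mm, coarser than the 2 mm the rule allows.

**Rest of the scene:** in the last picture the tins lay flat in the tray, and the can and carton, and the bottle as far as it shows, looked where they had been. I did not measure those again. The arm was clear, with only sensor noise on the force reading.

**Readings that disagreed:** while the arm hid the pins mid-push, the network's pin readings were plainly wrong, so I ignored them. No final check failed.

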